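# Lock the adjustable slab frame with its T-pin

## Task

Close up the adjustable slab frame and lock it: slide its cross bar into the frame until the hole in the bar's tongue lines up with the holes of the fork beside the frame, then lay the loose T-headed steel pin in the open guide channel, nose towards the fork, and ease it through fork and tongue until its head is fully home against the channel. Do it gently, without forcing the pin, and leave the other things on the table where they are.

Things in the scene. Friction and masses are not known exactly. Their poses are not given: they have to be found in the camera images.
- frame: Steel slab frame fixed to the table. Aluminium base plate 12 mm thick, own x -100 to 120, y -95 to 180 mm; steel walls 10 mm thick with tops at z 40 mm: sides at y 50 and -90 (x -90 to 110), far wall at x 115. Origin on the table. x: the way the cross bar slides in (away from the robot, give or take yaw); y: outwards along the guide channel (robot's left); z up. Open towards the robot.
- fork_hole (a point): middle of the fork beside the frame, on its holes' axis: x 50, y 89, z 34 mm in the frame's axes (same axes). The fork is two upright steel cheeks, x 30 to 70, y 76 to 84 and 95 to 103, tops at z 56 mm, each with a round 17 mm hole.
- channel_end (a point): outer end of the open-topped V channel, on the pin axis (x 50, y 177, z 34 mm in the frame's axes), where the pin's head stops. The channel leads from here to the outer cheek (y 103), mouth 26 mm wide, lips at z 37 mm; a pin lying in it is in line with the fork's holes. Nothing stands beyond its end but 3 mm of base plate.
- crossbar (a joint): travel of the cross bar along the frame's x, m: 0 when its tongue's hole is in line with the fork's holes, -0.065 to -0.03 at the start (pulled out towards the robot), end stop at +0.012. Slides stiffly (3 N), stays where left, can be pushed either way. At 0 the tongue's far end is flush with the cheeks' far ends. The pin's tapered nose corrects errors up to 3 mm.
- bar_face (a point): on the cross bar's face nearest the robot, at the middle of its length, at its top edge, 48 mm above the table (x -6, y -20 mm in the frame's axes at joint 0). The bar is 12 mm thick (x), 126 mm long (y) between the side walls, z 14 to 48 mm: push on this face. A bridge over the side wall ties it to the tongue.
- tongue_hole (a point): centre of the 17 mm hole in the cross bar's tongue, 34 mm above the table; the tongue is an upright steel strip 8 mm thick and 30 mm tall that runs forward from the bar between the fork's cheeks
- pin: loose steel pin, 90 g (varies), lying flat on the table, axis 7 mm up: shaft 14 mm across, 113 mm long, its last 12 mm tapering to a 6 mm nose; head a flat cross piece (T) 34 mm wide, 14 mm thick, 10 mm long. Origin on the axis at mid shaft (centre of mass about 59 mm behind the nose tip); x points to the nose, y along the T.
- pin_nose (a point): tip of the pin's nose, on its axis
- pin_head (a point): underside of the pin's T head, on its axis; the head's outer face is 10 mm further back
- cutter: bystander: steel ring cutter, 72 mm across, 35 mm high
- scraper: bystander: dough scraper lying flat, 115 mm wide
- bowl: bystander: steel mixing bowl, 190 mm across, 85 mm high
- jar: bystander: glass jar with a steel lid, 76 mm across, 120 mm high
- beaker: bystander: steel mug, 80 mm across, 90 mm high
- timer: bystander: white kitchen timer, 70 mm wide, 60 mm high
- spatula: bystander: spatula lying flat
Mind the look-alikes: they are no part of the job. There is more than one size of the pin; the job needs the largest.

How it is judged (in metres and radians):
On the way, in this order (a step that is already met when the one before it is completed fails the run):
1. the cross bar is pushed in until its tongue's hole lines up with the fork's holes (within 5 mm) (value of joint crossbar between -0.005 and 0.005 m), for 0.2 s.
2. the pin's nose has come through the far cheek of the fork (y of pin_nose in the frame of fork_hole between -0.04 and -0.014 m and x of pin_nose in the frame of fork_hole between -0.005 and 0.005 m and z of pin_nose in the frame of fork_hole between -0.005 and 0.005 m), for 0.1 s.
At the end, for the whole second after the job is handed in: the pin lies through both cheeks of the fork and the tongue's hole between them, its head home against the outer end of the channel (within 5 mm), in line with the channel (within 0.06 rad) and at rest, with the cross bar within 4 mm of its locked position (value of joint crossbar between -0.004 and 0.004 m and distance between pin_head and channel_end below 0.005 m and y of pin_nose in the frame of fork_hole below -0.018 m and angle between the x axis of pin and the y axis of frame, either way round below 0.06 rad and linear speed of pin below 0.02 m/s); the robot touches nothing.
It fails at once if the pin is forced: pressed against the frame or the cross bar with more than 40 N (contact force between pin and frame above 40 N).
It fails at once if a bystander (cutter, scraper, bowl, jar, mug, timer or spatula) is moved by more than 30 mm (distance of any of cutter, scraper, bowl, jar, beaker, timer, spatula from where it was at the start of the episode above 0.03 m).
It also fails if it takes over 70 s, if anything falls off the work surface, if the arm or the gripper's body presses on something with over 40 N, if the wrist force passes 120 N, or if a joint passes its speed limit or range.

## Robot

A 6-joint arm with a two-finger parallel gripper is mounted at the origin on the work surface. World frame = base frame: x ahead of the robot, y to its left, z up, the work surface at z = 0. Lengths are in mm, angles in rad, forces in N, time in s.
With the tool pointing down it reaches from about 350 to 875 mm from the base axis. Payload 4.2 kg.
Tool frame: the origin (TCP) lies midway between the tips of the shut fingers; the grasp point (between the pads) lies 19 mm behind it (arm.grip_point_offset is the distance from the TCP to the grasp point, in mm); y points along the fingers, z is the direction in which the jaws open and shut, and the axes are right-handed (so a half turn about y gives the same grasp; the last joint's range is limited). The gripper opens to 85 mm and grips with 20 to 120 N. Pads are 22 mm wide; open, the fingers measure 114 mm over their backs; the gripper's body (76 mm by 85 mm) begins 54 mm behind the grasp point. The pads swing forward as they close: fully open they stand 13 mm farther back than shut.
Start: joints at [0.259, 0.385, 0.008, 0, -1.194, -0.259], TCP at [624.979, 0.025, 231.312] pointing down, gripper open.
Joint ranges: [-3.14, 3.14], [-1.21, 2.06], [-1.07, 1.41], [-3.16, 2.05], [-2.99, -0.16], [-3.1, 3.1]. Speed limits (rad/s): [2.79, 2.79, 3.14, 3.14, 3.14, 3.14].

## Interface

Orientations are given as a unit quaternion [x, y, z, w].
In Python, from bench import arm, optics, job_done, spotter gives the robot as it stands.
- The arm moves only by the tool jog_arm, never from a script. Its arguments are lists of equal length, an entry for each row: "translation": the shift along the tool's x, y, z in units of 50 mm (1.0 is 50 mm), a list of three; "rot": the turn, a rotation vector about the tool's x, y, z in units of 8 degrees (1.0 is 8 degrees), a list of three; "gripper": the opening, from 0 (shut) to 1 (fully open). A call has 1 to 20 rows; each row is the pose to reach, as a shift and turn from the pose measured when the call began, along the tool's axes at that moment; what a row does not reach only later rows make up. A row lasts 1/10 s, in which the tool goes at most 50 mm and 8.59 degrees, less where a joint would pass 70% of its speed; a pose out of reach is approached as far as the arm can. A call with a gripper value outside its range is refused whole. The fingers move at their own pace and stop on an object; the grip force is fixed at half the most. Time passes only in rows, so rows that repeat a pose let the fingers close. It gives the time, the measured TCP pose, the force and the opening at its end, in the units of the state.
- arm.read_state(): the state, without advancing time (a new reading comes with each control period).
- optics.get_image(name): name is "scene" or "side" or "wrist"; returns a dict with "frame" (480x640x3 uint8, red, green, blue), "mtx" (3x3 intrinsics, pixels), "distortion" ([k1, k2, p1, p2, k3] as OpenCV has them; the pictures are not rectified), "xyz" and "attitude" of the camera in the world; the wrist camera has in their place "T_tool_cam" (4x4, takes a point from camera to tool coordinates, whose origin is the TCP and whose axes are the tool frame's). Camera axes: x right, y down, z forward; pixel columns grow to the right and rows downward; lengths in mm; the calibration is good to about 2 mm. A picture is of the moment at which its call begins: read the wrist's pose just before it. There is no depth.
- job_done(): hands the job in, once; it reports no verdict.
Trained networks look in the newest picture that a camera, given by its name, has taken for a name from the list of things; names that differ only in an ending like _2 or _b are one class to them, and where a whole thing is asked for, a point or a joint stands for the part that bears it (a point fixed in the world has none). Each returns a list of dicts, best first, with "score" (0 to 1); they miss things now and then, are a little off and sometimes report something else, mostly with a low value. They report only what shows in the picture. A call takes as long as a camera call. They do not tell look-alikes from the thing itself.
- spotter.look_for(camera, thing): "centre" ([x, y, z] in mm, in the coordinates of the camera as it stood for that picture, good to about 4 mm: the middle of the surface that is visible of it).
The state is a dict: "clock": time; "joints": joint angles; "joint_vel": joint speeds; "joint_efforts": joint torques, N m; "position": TCP position; "ee_rot": TCP orientation; "contact_force": force on the tool from outside, world axes, zero at the start; "wrist_torque": the same for the moment, N m; "gripper_width": finger opening in mm.
Only numpy, scipy, OpenCV 4.12 (cv2) and the standard library are available. Lean on these libraries where they do the work, as an engineer would, in place of code of your own. Each camera call takes 0.05 s, during which the arm holds its last target. There are 200 camera calls.

## Working session

There is one attempt and no reset: what is moved stays moved. The work goes in short steps, Python scripts to look and compute and a tool call to move; the robot and the scene stay as the last step left them, time stands still between calls to the robot, and variables do not carry over. Pictures are saved under pics/ and viewed, about 8 in all and at most 12, crops included, and the job is handed in when it is done.

Besides the shell and the picture viewer there is one more tool, called by a JSON object that holds its "fn" and its "kwargs", one argument or row to a line. jog_arm: Moves the arm, as the interface text tells. Its arguments: {"type":"object","properties":{"translation":{"type":"array"},"rot":{"type":"array"},"gripper":{"type":"array"}},"required":["translation","rot","gripper"]}

```bash
ls; mkdir -p pics; cat > h.py <<'E'
import numpy as np,cv2
from scipy.spatial.transform import Rotation as R
from bench import arm,optics,job_done,spotter
def cam(name):
    s=arm.read_state(); im=optics.get_image(name)
    if 'T_tool_cam' in im:
        T=np.eye(4);T[:3,:3]=R.from_quat(s['ee_rot']).as_matrix();T[:3,3]=s['position']
        W=T@np.array(im['T_tool_cam'])
    else:
        W=np.eye(4);a=np.array(im['attitude'],float)
        W[:3,:3]=R.from_quat(a).as_matrix() if a.size==4 else a.reshape(3,3); W[:3,3]=im['xyz']
    im['W']=W;return im
def proj(im,P):
    P=np.atleast_2d(np.array(P,float));W=im['W'];c=(P-W[:3,3])@W[:3,:3]
    return cv2.projectPoints(c,np.zeros(3),np.zeros(3),np.array(im['mtx']),np.array(im['distortion'],float))[0][:,0]
def ray(im,uv,z):
    n=cv2.undistortPoints(np.array(uv,float).reshape(-1,1,2),np.array(im['mtx']),np.array(im['distortion'],float))[:,0]
    d=np.c_[n,np.ones(len(n))]@im['W'][:3,:3].T;o=im['W'][:3,3]
    return o+d*((z-o[2])/d[:,2])[:,None]
def save(im,f,crop=None,k=1):
    a=im['frame'][:,:,::-1]
    if crop: a=a[crop[1]:crop[3],crop[0]:crop[2]]
    cv2.imwrite('pics/'+f,cv2.resize(a,None,fx=k,fy=k,interpolation=cv2.INTER_CUBIC))
def find(im,name,th):
    for r in spotter.look_for(name,th):
        c=np.array(r['centre']);w=im['W'][:3,:3]@c+im['W'][:3,3]
        print(name,th,round(r['score'],2),w.round(1),proj(im,w)[0].round(0))
E
cat > a.py <<'E'
from h import *
print(arm.read_state()['ee_rot'])
for n in ['scene','side','wrist']:
    im=cam(n);save(im,n+'0.png');print(n,im['W'][:3,3].round(),im['W'][:3,2].round(2))
    for t in ['pin','frame','crossbar','pin_nose','pin_head','bar_face','tongue_hole','fork_hole','channel_end']:
        try: find(im,n,t)
        except Exception as e: print(t,e)
E
python3 a.py
```

```text
pics
[-0.49952034 -0.49938428  0.50053795  0.50055623]
scene [1254.  506. 1234.] [-0.48 -0.32 -0.82]
scene pin 0.67 [515.4 -38.2  49.9] [315. 213.]
scene pin 0.6 [574.9 284.8   7.4] [414. 300.]
scene pin 0.58 [698.6 467.    7.3] [461. 383.]
scene pin 0.57 [421.8 236.4   8.7] [427. 246.]
scene frame 0.98 [574.2 -33.3   7.8] [304. 239.]
scene frame 0.57 [ 460.1 -327.4    4.7] [241. 164.]
scene crossbar 0.61 [511.3 -36.4  46.3] [317. 213.]
scene pin_nose 0.78 [572.9 282.   13.1] [414. 298.]
scene pin_nose 0.68 [425.4 237.   10.9] [427. 246.]
scene pin_head 0.82 [575.1 283.6  11.2] [414. 299.]
scene pin_head 0.77 [696.8 468.3  11.5] [462. 382.]
scene pin_head 0.43 [422.1 234.   10.8] [426. 245.]
scene bar_face 0.82 [519.  -41.6  47.4] [313. 214.]
scene tongue_hole 0.66 [514.2 -39.8  48.8] [315. 212.]
scene tongue_hole 0.41 [575.  -33.7  12.8] [304. 238.]
scene fork_hole 0.71 [574.3 -29.1  11.3] [305. 239.]
scene channel_end 0.83 [572.6 -33.2  12.1] [304. 238.]
scene channel_end 0.16 [ 542.7 -448.5   36.8] [186. 157.]
side [ 233. -683.  930.] [ 0.28  0.62 -0.73]
side pin 0.71 [563.8 274.6
[... 687 characters left out ...]
.62 [568.5 274.6   5.6] [285. 194.]
side channel_end 0.76 [542.3 -77.5  11.9] [337. 295.]
side channel_end 0.25 [567.  276.1   4.9] [284. 194.]
wrist [624. -72. 373.] [-0.    0.29 -0.96]
wrist pin 0.51 [598.8 246.8   8.4] [339. 396.]
wrist frame 0.93 [557.7 -76.1   8.1] [385. 133.]
wrist frame 0.43 [344.2 383.4   4.2] [509. 465.]
wrist crossbar 0.7 [498.1 -77.   49.5] [459. 133.]
wrist pin_nose 0.51 [599.5 246.    6.7] [338. 395.]
wrist pin_head 0.7 [603.6 245.8  10.2] [335. 397.]
wrist bar_face 0.69 [503.3 -81.6  44.5] [451. 127.]
wrist tongue_hole 0.78 [503.5 -80.4  48.2] [453. 129.]
wrist fork_hole 0.62 [550.5 -75.   10.8] [392. 134.]
wrist channel_end 0.92 [552.7 -74.2  10.6] [390. 135.]
```

View pics/scene0.png

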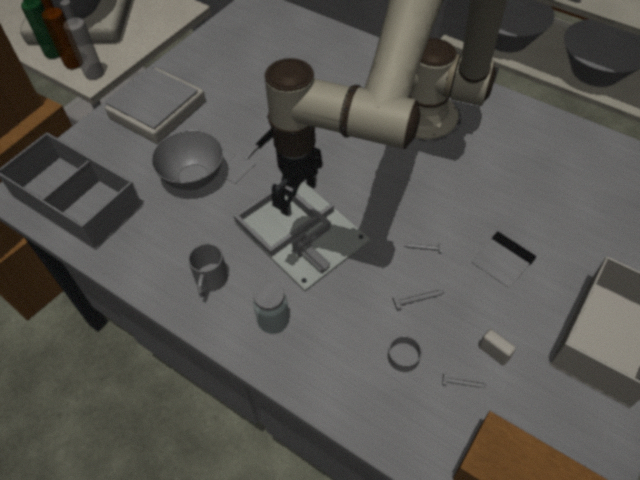

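View pics/wrist0.png

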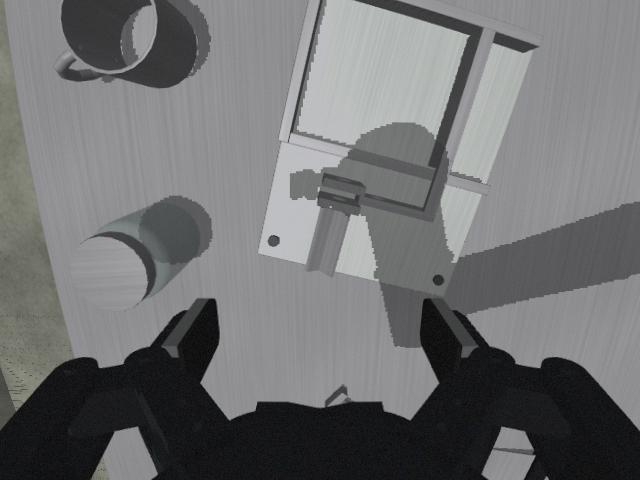

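Scene: the frame is at about (303,235). There are three pins: (427,247), (418,299) and (463,381). The one at (418,299) looks largest. Wrist: the frame's channel ends at about (323,272), and plate corners show at (260,254) and (443,297). Next I'll enlarge both areas.

```bash
python3 - <<'E'
import cv2
a=cv2.imread('pics/wrist0.png')[0:310,250:550];cv2.imwrite('pics/w0c.png',cv2.resize(cv2.convertScaleAbs(a,alpha=1.2,beta=20),None,fx=1.93,fy=1.93,interpolation=2))
a=cv2.imread('pics/scene0.png')[220:400,380:520];cv2.imwrite('pics/s0c.png',cv2.resize(a,None,fx=3.3,fy=3.3,interpolation=2))
E
```

```text
(no output)
```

View pics/w0c.png

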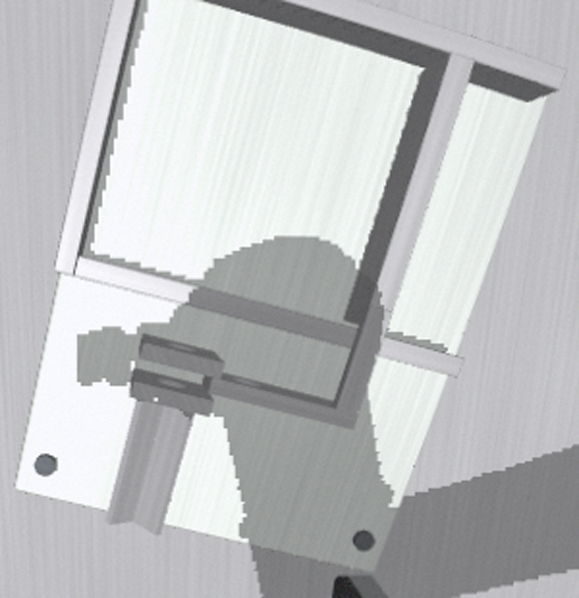

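View pics/s0c.png

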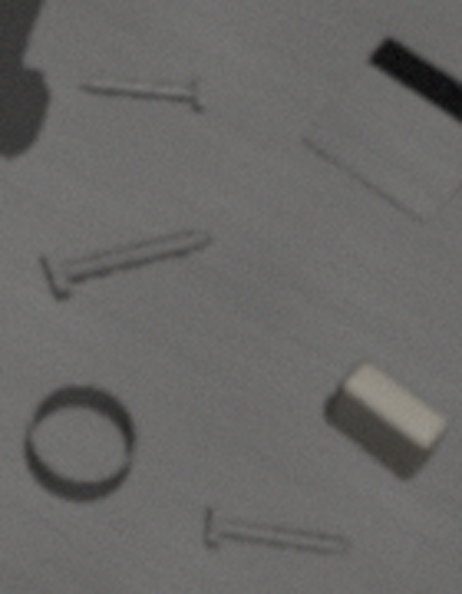

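```bash
cat > fit.py <<'E'
from h import *
from scipy.optimize import least_squares
def F(p,P):
    P=np.array(P,float);c,s=np.cos(p[2]),np.sin(p[2])
    return np.c_[p[0]+c*P[:,0]-s*P[:,1],p[1]+s*P[:,0]+c*P[:,1],P[:,2]]
def fitframe(im,P,uv,p0=(570,-60,-.2)):
    f=lambda p:(proj(im,F(p,P))-uv).ravel()
    r=least_squares(f,p0,loss='soft_l1');print('frame',r.x[:2].round(1),r.x[2].round(4));print(r.fun.reshape(-1,2).round(1).tolist());return r.x
E
python3 - <<'E'
from fit import *
im=cam('wrist');s=cam('scene')
P=[(120,180,12),(120,55,40),(-90,45,40),(-90,-95,40),(63,177,37),(37,177,37),(-100,180,12)]
uv=np.array([(17,489),(57,270),(466,357),(566,69),(107,522),(162,533),(376,571)])/1.93+[250,0]
p=fitframe(im,P,uv)
print('fork,ch,face0',F(p,[(50,89,34),(50,177,34),(-6,-20,48)]).round(1))
# bar near face top edge in crop; bar top near side edge
b=ray(im,np.array([(475,57),(447,52),(386,330)])/1.93+[250,0],48);
c,si=np.cos(p[2]),np.sin(p[2]);print('bar in frame',((b[:,:2]-p[:2])@np.array([[c,-si],[si,c]])).round(1))
for n,h,t in [('mid',(56,278),(211,238)),('low',(209,528),(348,546)),('up',(197,93),(80,88))]:
    q=ray(s,np.array([h,t])/3.3+[380,220],9);print(n,q.round(1).tolist(),np.linalg.norm(q[0]-q[1]).round(1))
q=F(p,[(0,0,0),(100,0,0)]);print(p)
E
```

```text
frame [532.4 -94.2] -0.2445
[[-1.6, 0.1], [-1.1, -0.5], [0.7, -0.1], [2.2, -1.3], [2.0, 0.8], [-2.3, 0.8], [0.2, 1.4]]
fork,ch,face0 [[ 602.4  -20.    34. ]
 [ 623.7   65.4   34. ]
 [ 521.7 -112.2   48. ]]
bar in frame [[-41.4 -82.4]
 [-28.4 -80.7]
 [-41.8  43.1]]
mid [[608.0, 256.2, 9.0], [518.4, 333.0, 9.0]] 118.0
low [[714.7, 432.9, 9.0], [676.0, 514.2, 9.0]] 90.1
up [[411.4, 266.0, 9.0], [455.9, 189.9, 9.0]] 88.2
[ 5.32373944e+02 -9.42048033e+01 -2.44505530e-01]
```

The middle pin (418,299), head at about (397,303) and nose at about (444,292), is 118 mm long. The other two, (463,381) and (427,247), are about 90 mm, so the middle one is the largest and the one the job needs (113+10 mm expected). The frame fit puts the bar joint at about -36 mm, which is plausible. I'll grip the bar from above and carry it in.

```bash
cat >> h.py <<'E'
def plan(pos,zdir):
    "TCP target, jaw axis yaw in world; tool down. prints tool-unit shift/turn"
    s=arm.read_state();A=R.from_quat(s['ee_rot']).as_matrix()
    z=np.array([np.cos(zdir),np.sin(zdir),0]);
    if z@A[:,2]<0:z=-z
    y=np.array([0,0,-1.]);B=np.c_[np.cross(y,z),y,z]
    t=A.T@(np.array(pos)-s['position']);r=R.from_matrix(A.T@B).as_rotvec()
    print('pos',np.round(s['position'],1),'t',(t/50).round(3),'rot',(np.degrees(r)/8).round(3),'F',np.round(s['contact_force'],1),'w',round(s['gripper_width'],1),'clk',s['clock'])
E
python3 - <<'E'
from h import *
print(R.from_quat(arm.read_state()['ee_rot']).as_matrix().round(2))
plan([493,-105,150],-.2445)
E
```

```text
[[-0.  0. -1.]
 [ 1.  0. -0.]
 [ 0. -1. -0.]]
pos [625.    0.  231.3] t [-2.101  1.626  2.64 ] rot [0.    1.751 0.   ] F [-0.  -0.3 -0.6] w 85.2 clk 1.6
```

{"fn": "jog_arm", "kwargs": {
  "translation": [
    [-0.26, 0.2, 0.33],
    [-0.52, 0.4, 0.66],
    [-0.79, 0.6, 0.99],
    [-1.05, 0.8, 1.32],
    [-1.31, 1.0, 1.65],
    [-1.57, 1.2, 1.98],
    [-1.84, 1.4, 2.31],
    [-2.1, 1.63, 2.64],
    [-2.1, 1.63, 2.64],
    [-2.1, 1.63, 2.64]
  ],
  "rot": [
    [0, 0.22, 0],
    [0, 0.44, 0],
    [0, 0.66, 0],
    [0, 0.88, 0],
    [0, 1.1, 0],
    [0, 1.32, 0],
    [0, 1.54, 0],
    [0, 1.75, 0],
    [0, 1.75, 0],
    [0, 1.75, 0]
  ],
  "gripper": [1, 1, 1, 1, 1, 1, 1, 1, 1, 1]
}}

```text
clock: 2.6
position: [493.5, -105.2, 150.2]
ee_rot: [0.557, 0.436, -0.435, -0.557]
contact_force: [0.3, 0.5, -0.1]
gripper_width: 85.4
```

```bash
python3 - <<'E'
from fit import *
im=cam('wrist');p=[532.4,-94.2,-.2445]
P=[(120,180,12),(120,55,40),(-90,45,40),(-90,-95,40),(63,177,37),(37,177,37),(-100,180,12),(-41.5,-20,48),(-41.5,-83,48),(50,89,34)]
a=im['frame'][:,:,::-1].copy()
for q in proj(im,F(p,P)): cv2.drawMarker(a,tuple(int(v) for v in q),(0,0,255),0,9,1)
cv2.imwrite('pics/w1.png',cv2.resize(a,(800,600)))
plan([493,-105,22],-.2445)
E
```

```text
pos [ 494.1 -104.9  150.5] t [-0.009  2.571  0.026] rot [0.014 0.006 0.001] F [-0.   0.1  0.9] w 85.3 clk 2.65
```

View pics/w1.png

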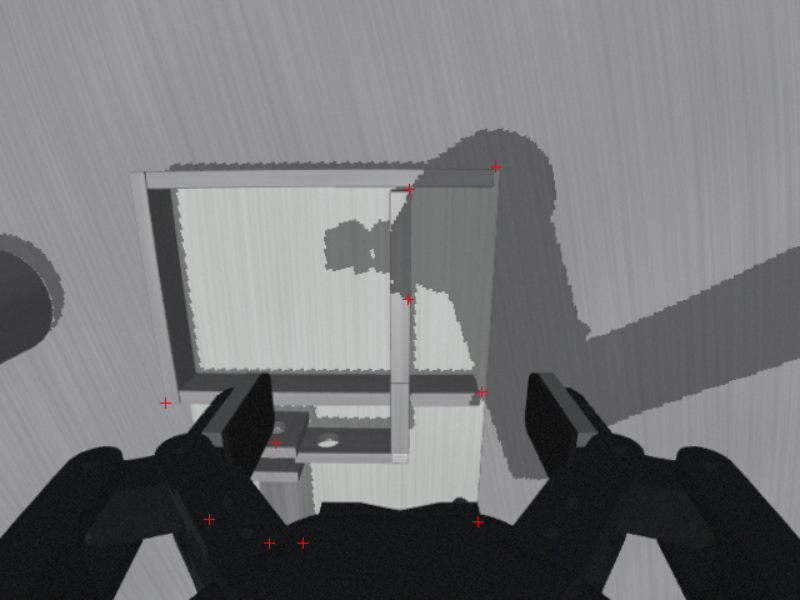

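The overlay agrees with the frame within 1-2 mm: bar near-face edge at column 409, frame corners (495,168), (482,392) and (166,403). Now I go down and grip the bar.

{"fn": "jog_arm", "kwargs": {
  "translation": [
    [0, 0.4, 0.02],
    [0, 0.8, 0.02],
    [0, 1.2, 0.02],
    [0, 1.6, 0.02],
    [0, 2.0, 0.02],
    [0, 2.3, 0.02],
    [0, 2.55, 0.02],
    [0, 2.55, 0.02],
    [0, 2.55, 0.02],
    [0, 2.55, 0.02],
    [0, 2.55, 0.02],
    [0, 2.55, 0.02],
    [0, 2.55, 0.02],
    [0, 2.55, 0.02],
    [0, 2.55, 0.02],
    [0, 2.55, 0.02]
  ],
  "rot": [
    [0, 0, 0],
    [0, 0, 0],
    [0, 0, 0],
    [0, 0, 0],
    [0, 0, 0],
    [0, 0, 0],
    [0, 0, 0],
    [0, 0, 0],
    [0, 0, 0],
    [0, 0, 0],
    [0, 0, 0],
    [0, 0, 0],
    [0, 0, 0],
    [0, 0, 0],
    [0, 0, 0],
    [0, 0, 0]
  ],
  "gripper": [1, 1, 1, 1, 1, 1, 1, 1, 0, 0, 0, 0, 0, 0, 0, 0]
}}

```text
clock: 4.25
position: [493.7, -104.7, 23.6]
ee_rot: [0.558, 0.436, -0.435, -0.556]
contact_force: [-0.5, 0.9, 6.0]
gripper_width: 11.1
```

```bash
python3 - <<'E'
from fit import *
p=[532.4,-94.2,-.2445]
plan([*F(p,[(0,-20,0)])[0,:2],22],-.2445)
s=np.array(arm.read_state()['position'])[:2]-p[:2];c,i=np.cos(p[2]),np.sin(p[2]);print('tcp in frame',s@np.array([[c,-i],[i,c]]))
E
```

```text
pos [ 493.7 -104.7   23.6] t [-0.01   0.034 -0.7  ] rot [0.019 0.006 0.003] F [-0.5  0.9  6. ] w 11.1 clk 4.25
tcp in frame [-35.00038933 -19.51076123]
```

{"fn": "jog_arm", "kwargs": {
  "translation": [
    [0, 0, -0.1],
    [0, 0, -0.2],
    [0, 0, -0.3],
    [0, 0, -0.4],
    [0, 0, -0.5],
    [0, 0, -0.6],
    [0, 0, -0.7],
    [0, 0, -0.7],
    [0, 0, -0.7],
    [0, 0, -0.7]
  ],
  "rot": [
    [0, 0, 0],
    [0, 0, 0],
    [0, 0, 0],
    [0, 0, 0],
    [0, 0, 0],
    [0, 0, 0],
    [0, 0, 0],
    [0, 0, 0],
    [0, 0, 0],
    [0, 0, 0]
  ],
  "gripper": [0, 0, 0, 0, 0, 0, 0, 0, 0, 0]
}}

```text
clock: 5.25
position: [528.9, -113.5, 23.7]
ee_rot: [0.558, 0.437, -0.434, -0.556]
contact_force: [3.1, -2.8, -1.8]
gripper_width: 10.8
```

```bash
python3 - <<'E'
from fit import *
im=cam('side');save(im,'sd1.png',(290,220,450,340),5)
p=[532.4,-94.2,-.2445]
plan([*F(p,[(0,-20,0)])[0,:2],22],-.2445)
E
```

```text
pos [ 528.8 -113.4   23.7] t [-0.009  0.033  0.024] rot [0.037 0.008 0.004] F [ 1.3 -2.9 -0.6] w 11.1 clk 5.3
```

{"fn": "jog_arm", "kwargs": {
  "translation": [
    [0, 0, 0.02],
    [0, 0, 0.02],
    [0, 0, 0.02],
    [0, 0, 0.02],
    [0, 0, 0.02],
    [0, 0, 0.02],
    [0, -0.5, 0.02],
    [0, -1.0, 0.02],
    [0, -1.6, 0.02],
    [0, -2.2, 0.02],
    [0, -2.8, 0.02],
    [0.4, -3.4, -0.2],
    [0.8, -4.0, -0.4],
    [1.2, -4.2, -0.6],
    [1.6, -4.2, -0.8],
    [2.0, -4.2, -1.0],
    [2.0, -4.2, -1.0],
    [2.0, -4.2, -1.0]
  ],
  "rot": [
    [0, 0, 0],
    [0, 0, 0],
    [0, 0, 0],
    [0, 0, 0],
    [0, 0, 0],
    [0, 0, 0],
    [0, 0, 0],
    [0, 0, 0],
    [0, 0, 0],
    [0, 0, 0],
    [0, 0, 0],
    [0, 0, 0],
    [0, 0, 0],
    [0, 0, 0],
    [0, 0, 0],
    [0, 0, 0],
    [0, 0, 0],
    [0, 0, 0]
  ],
  "gripper": [0, 0.2, 1, 1, 1, 1, 1, 1, 1, 1, 1, 1, 1, 1, 1, 1, 1, 1]
}}

```text
clock: 7.1
position: [600.0, -28.1, 233.5]
ee_rot: [0.558, 0.437, -0.435, -0.556]
contact_force: [-1.1, 0.2, -1.3]
gripper_width: 85.4
```

```bash
python3 - <<'E'
from fit import *
im=cam('wrist');p=[532.4,-94.2,-.2445];import pickle;pickle.dump(im,open('im2.pkl','wb'))
P=[(120,180,12),(120,55,40),(-90,45,40),(-90,-95,40),(63,177,37),(37,177,37),(-100,180,12),(-6,-20,48),(-6,-83,48),(70,76,56),(70,103,56),(30,103,56),(30,76,56)]
q=proj(im,F(p,P));print(q.round().astype(int).tolist(),arm.read_state()['joints'])
a=im['frame'][:,:,::-1].copy()
x0,y0=np.clip(q[:,0].min()-20,0,400).astype(int),np.clip(q[9:,1].min()-80,0,300).astype(int)
a=cv2.resize(a[y0:y0+240,x0:x0+320],None,fx=2.5,fy=2.5,interpolation=2)
for v in (q-[x0,y0])*2.5: cv2.drawMarker(a,tuple(int(t) for t in v),(0,0,255),0,7,1)
print(x0,y0);cv2.imwrite('pics/w2.png',a)
E
```

```text
[[258, 292], [247, 187], [464, 178], [479, 19], [306, 300], [331, 300], [449, 293], [382, 105], [385, 28], [297, 212], [298, 239], [339, 239], [340, 212]] [ 0.22272021  0.33942183 -0.05530834  0.0017542  -1.17233802 -0.46678427]
226 131
```

View pics/w2.png

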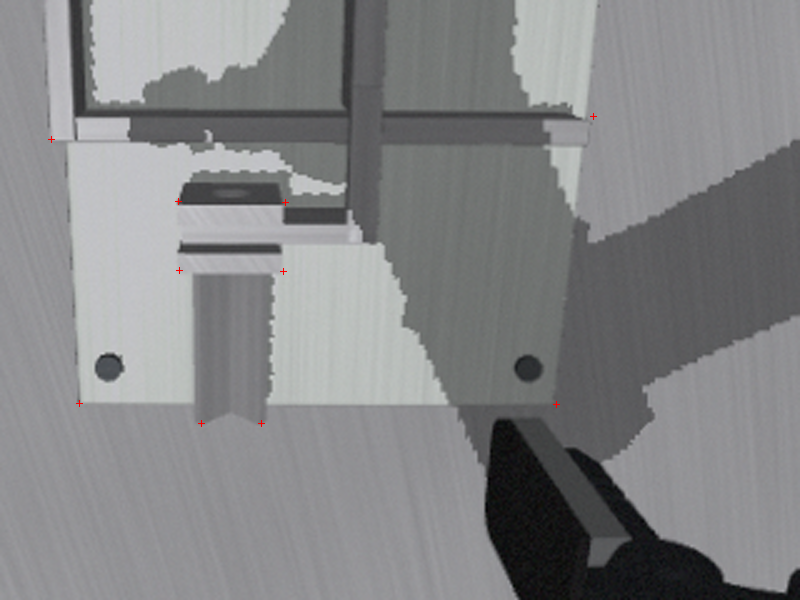

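The overlay fits within about 1 px: cheek corners (180,205) and (283,270), plate corners (79,403) and (556,404), channel mouth centred at column 232. The tongue now reaches between the cheeks, flush at about column 180. I'll check the bar's value numerically and set up the approach to the pin.

```bash
python3 - <<'E'
from fit import *
import pickle;im=pickle.load(open('im2.pkl','rb'));p=[532.4,-94.2,-.2445]
g=cv2.cvtColor(im['frame'],cv2.COLOR_RGB2GRAY).astype(int)
for P in [(70,87,49),(70,91,49),(70,74,56),(70,80,56)]:
    u,v=proj(im,F(p,[P]))[0];print(P,u.round(1),v.round(1),g[int(round(v)),int(u)-8:int(u)+9])
for y in (-40,-20,0,20):
    u,v=proj(im,F(p,[(-6,y,48)]))[0];print('bar',y,u.round(1),v.round(1),g[int(round(v)),int(u)-20:int(u)+9])
d=np.array([608.0-518.4,256.2-333.0]);a=np.arctan2(-d[1],-d[0]);print('pin yaw',a)
plan([575,255,231],a+np.pi/2)
E
```

```text
(70, 87, 49) 298.0 221.3 [194 194 193 195 193 195 194 193 191 190 185 187 187 188 187 186 189]
(70, 91, 49) 298.0 225.4 [194 192 193 194 194 193 194 194 191 179 181 180 181 179 178 177 177]
(70, 74, 56) 297.3 209.6 [196 193 192 193 194 193 194 187 151  67  66  68  68  68  67  68  69]
(70, 80, 56) 297.4 215.8 [193 193 192 193 192 194 194 190 183 188 187 184 187 192 192 184 184]
bar -40 382.9 80.8 [193 192 191 107  67  63  65  62 155 167 167 169 172 174 171 166 162 158
 159 159 156 167 186 188 189 190 189 192 191]
bar -20 381.9 104.6 [192 192 191 134  74  67  66  67 148 170 172 172 176 175 172 169 164 105
  96  97 103 115 115 114 115 118 117 119 120]
bar 0 380.9 127.9 [118 119 119  98  65  60  60  58  83 100  98 100 101  99 100  97 100  95
  94  96  97 112 116 117 120 118 116 119 117]
bar 20 379.9 150.5 [117 119 118 107  77  55  58  58  79  96  97  97 100 100  96  96  96  92
  92  93  96 106 117 116 121 118 116 117 119]
pin yaw 2.4329663814621227
pos [599.8 -28.5 233.6] t [5.384 0.046 1.847] rot [ 0.027 -7.918 -0.015] F [-0.1  0.9  0.2] w 85.3 clk 7.15
```

```bash
python3 - <<'E'
from fit import *
plan([515,336,225],2.433+np.pi/2)
E
```

```text
pos [599.8 -28.5 233.6] t [6.667 0.16  3.403] rot [ 0.027 -7.918 -0.015] F [-0.1  0.9  0.2] w 85.3 clk 7.15
```

{"fn": "jog_arm", "kwargs": {
  "translation": [
    [0.5, 0, 0.26],
    [1.0, 0, 0.52],
    [1.5, 0, 0.78],
    [2.0, 0, 1.04],
    [2.5, 0, 1.3],
    [3.0, 0, 1.56],
    [3.6, 0, 1.82],
    [4.2, 0, 2.1],
    [4.8, 0.1, 2.4],
    [5.4, 0.1, 2.7],
    [6.0, 0.16, 3.0],
    [6.4, 0.16, 3.25],
    [6.67, 0.16, 3.4],
    [6.67, 0.16, 3.4],
    [6.67, 0.16, 3.4],
    [6.67, 0.16, 3.4]
  ],
  "rot": [
    [0, -0.6, 0],
    [0, -1.2, 0],
    [0, -1.8, 0],
    [0, -2.4, 0],
    [0, -3.0, 0],
    [0, -3.6, 0],
    [0, -4.2, 0],
    [0, -4.8, 0],
    [0, -5.4, 0],
    [0, -6.0, 0],
    [0, -6.6, 0],
    [0, -7.2, 0],
    [0.03, -7.92, 0],
    [0.03, -7.92, 0],
    [0.03, -7.92, 0],
    [0.03, -7.92, 0]
  ],
  "gripper": [1, 1, 1, 1, 1, 1, 1, 1, 1, 1, 1, 1, 1, 1, 1, 1]
}}

```text
clock: 8.75
position: [515.3, 334.9, 225.1]
ee_rot: [-0.246, -0.662, 0.664, 0.246]
contact_force: [-0.1, 0.0, -0.2]
gripper_width: 85.4
```

```bash
python3 - <<'E'
from fit import *
im=cam('wrist');import pickle;pickle.dump(im,open('im3.pkl','wb'))
save(im,'w3.png',None,1.25)
for t in ('pin','pin_nose','pin_head'): find(im,'wrist',t)
plan([515,336,225],2.433+np.pi/2)
E
```

```text
wrist pin 0.87 [570.  278.5  11.8] [326. 130.]
wrist pin 0.81 [420.4 233.4   9.2] [449. 214.]
wrist pin 0.68 [696.9 458.5  11.2] [111. 154.]
wrist pin_nose 0.85 [423.9 234.9  11.3] [447. 213.]
wrist pin_nose 0.73 [570.8 273.2  12.8] [330. 126.]
wrist pin_nose 0.62 [698.8 462.    7.8] [109. 155.]
wrist pin_nose 0.59 [501.7  54.5   7.7] [548.  34.]
wrist pin_head 0.93 [576.3 278.6  12.8] [322. 125.]
wrist pin_head 0.69 [425.3 231.1   7.1] [448. 208.]
wrist pin_head 0.56 [697.3 459.2   9.6] [111. 154.]
pos [515.4 335.3 225.2] t [ 0.015  0.004 -0.004] rot [-0.009 -0.009 -0.01 ] F [ 0.5 -0.1 -0.8] w 85.1 clk 8.95
```

View pics/w3.png

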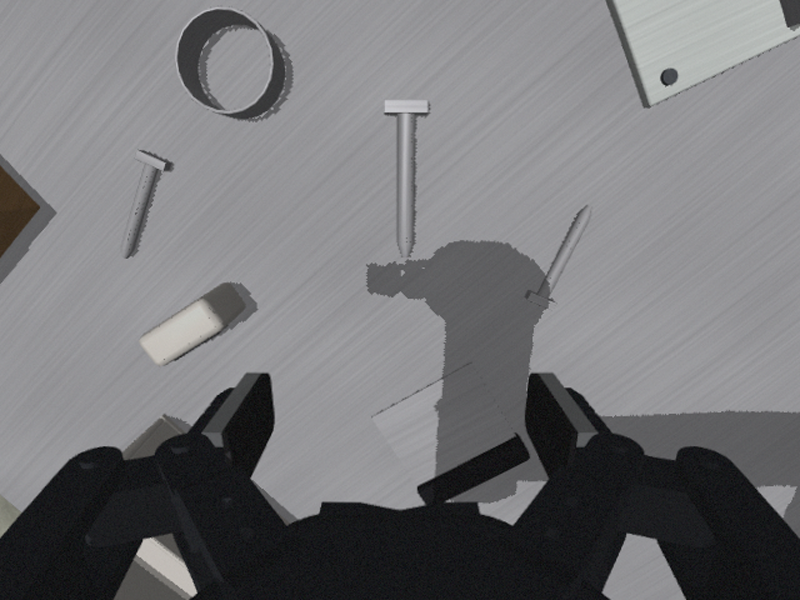

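The largest pin is at the centre, head at (407,107) and nose tip at (405,257). The two shorter ones are at (145,205) and (560,255).

```bash
python3 - <<'E'
from fit import *
import pickle;im=pickle.load(open('im3.pkl','rb'))
g=cv2.cvtColor(im['frame'],cv2.COLOR_RGB2GRAY)
print(g[78:96,325], g[196:210,324]);print([ (v,g[v,312:338].tolist()) for v in (105,130,155,180)])
b=ray(im,np.array([[407,101]])/1.25,14)[0];n=ray(im,np.array([[405,257]])/1.25,7)[0]
s1=ray(im,np.array([[406.5,130]])/1.25,12)[0];s2=ray(im,np.array([[405.5,220]])/1.25,12)[0]
d=(n-b)[:2];L=np.hypot(*d);a=np.arctan2(d[1],d[0]);print(b.round(1),n.round(1),L,a,np.arctan2(*(s2-s1)[1::-1]))
G=n[:2]-d/L*96.5;print('grip',G);plan([*G,60],a+np.pi/2)
E
```

```text
[154 156 181 191 191 190 185 183 189 193 194 185 139 182 183 180 182 181] [155 153 154 153 150 149 149 146 141 140 147 150 140  95]
[(105, [153, 154, 152, 153, 147, 125, 103, 116, 129, 144, 162, 179, 188, 175, 160, 144, 131, 120, 105, 93, 118, 151, 151, 155, 154, 153]), (130, [150, 151, 151, 153, 145, 121, 106, 118, 132, 147, 168, 184, 177, 162, 149, 133, 121, 97, 99, 82, 110, 141, 148, 150, 147, 146]), (155, [152, 152, 150, 147, 146, 123, 109, 125, 135, 153, 170, 176, 169, 154, 143, 135, 123, 112, 96, 82, 108, 141, 151, 145, 143, 145]), (180, [152, 149, 151, 149, 144, 123, 112, 126, 138, 153, 160, 164, 160, 147, 144, 134, 122, 104, 91, 93, 119, 152, 153, 154, 154, 154])]
[604.6 249.4  14. ] [513.2 329.2   7. ] 121.3948484273548 2.4239336905151285 2.4246096650367117
grip [585.89197505 265.7534219 ]
pos [515.4 335.3 225.2] t [-1.971  3.307  0.133] rot [-0.009  0.056 -0.01 ] F [ 0.5 -0.1 -0.8] w 85.1 clk 8.95
```

{"fn": "jog_arm", "kwargs": {
  "translation": [
    [-0.5, 0.6, 0.03],
    [-1.0, 1.2, 0.06],
    [-1.5, 1.8, 0.1],
    [-1.97, 2.4, 0.13],
    [-1.97, 3.0, 0.13],
    [-1.97, 3.5, 0.13],
    [-1.97, 4.0, 0.13],
    [-1.97, 4.3, 0.13],
    [-1.97, 4.45, 0.13],
    [-1.97, 4.45, 0.13],
    [-1.97, 4.45, 0.13],
    [-1.97, 4.45, 0.13],
    [-1.97, 4.45, 0.13],
    [-1.97, 4.45, 0.13],
    [-1.97, 4.45, 0.13],
    [-1.97, 4.45, 0.13],
    [-1.97, 4.45, 0.13],
    [-1.97, 4.45, 0.13]
  ],
  "rot": [
    [0, 0.03, 0],
    [0, 0.03, 0],
    [0, 0.03, 0],
    [0, 0.03, 0],
    [0, 0.03, 0],
    [0, 0.03, 0],
    [0, 0.03, 0],
    [0, 0.03, 0],
    [0, 0.03, 0],
    [0, 0.03, 0],
    [0, 0.03, 0],
    [0, 0.03, 0],
    [0, 0.03, 0],
    [0, 0.03, 0],
    [0, 0.03, 0],
    [0, 0.03, 0],
    [0, 0.03, 0],
    [0, 0.03, 0]
  ],
  "gripper": [1, 1, 1, 1, 1, 1, 1, 1, 1, 1, 0.1, 0.1, 0.1, 0.1, 0.1, 0, 0, 0]
}}

```text
clock: 10.75
position: [586.3, 266.1, 3.5]
ee_rot: [-0.248, -0.662, 0.663, 0.246]
contact_force: [-0.5, -0.7, 5.5]
gripper_width: 10.9
```

{"fn": "jog_arm", "kwargs": {
  "translation": [
    [0, 0, 0],
    [0, 0, 0],
    [0, -0.2, 0],
    [0, -0.4, 0],
    [0, -0.6, 0],
    [0, -0.9, 0],
    [0, -1.2, 0],
    [0, -1.2, 0],
    [0, -1.2, 0]
  ],
  "rot": [
    [0, 0, 0],
    [0, 0, 0],
    [0, 0, 0],
    [0, 0, 0],
    [0, 0, 0],
    [0, 0, 0],
    [0, 0, 0],
    [0, 0, 0],
    [0, 0, 0]
  ],
  "gripper": [0, 0, 0, 0, 0, 0, 0, 0, 0]
}}

```text
clock: 11.65
position: [586.3, 266.3, 64.2]
ee_rot: [0.248, 0.663, -0.662, -0.246]
contact_force: [0.1, -0.1, -1.4]
gripper_width: 11.5
```

```bash
python3 - <<'E'
from fit import *
im=cam('side');b=cam('scene');c=cam('wrist')
s=arm.read_state();q=np.array(s['position'])
u=proj(im,[q])[0].astype(int);v=proj(b,[q])[0].astype(int);print(u,v,s['gripper_width'],s['contact_force'])
f=lambda i,u:cv2.resize(i['frame'][max(u[1]-55,0):u[1]+55,u[0]-70:u[0]+70,::-1],(380,300),interpolation=2)
w=cv2.resize(c['frame'][120:480,:,::-1],(533,300))
o=np.zeros((600,760,3),np.uint8);o[:300,:380]=f(im,u);o[:300,380:]=f(b,v);o[300:,:533]=w;cv2.imwrite('pics/m4.png',o)
E
```

```text
[291 177] [407 287] 11.264061103479383 [ 0.17404253 -0.35432209 -1.21514716]
```

View pics/m4.png

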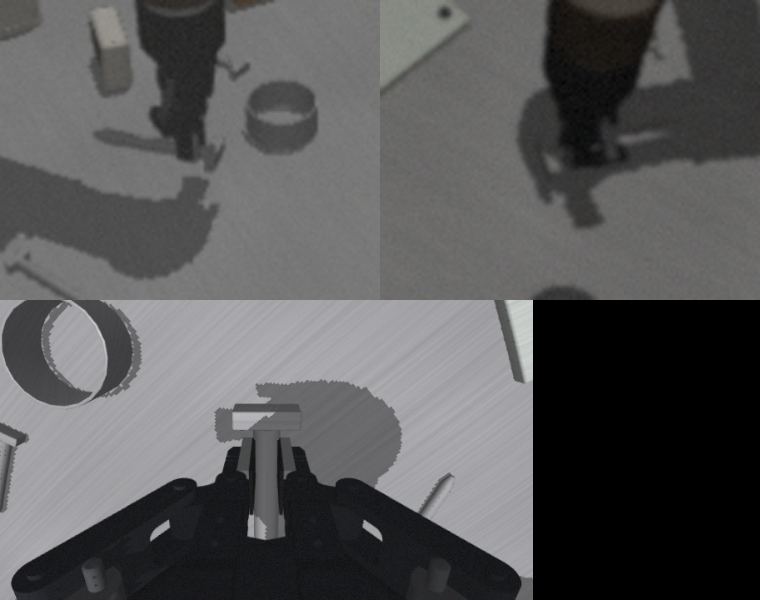

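```bash
python3 - <<'E'
from fit import *
c=cam('wrist');s=arm.read_state();A=R.from_quat(s['ee_rot']).as_matrix();q=np.array(s['position'])
for pit in (0,.05,.1,.2):
  T=R.from_rotvec([0,0,-pit]).as_matrix() # nose up for +pit (tool y down)
  pts=np.array([[-25,-7,0],[-25,-7,17],[-25,-7,-17],[-15,-7,0],[-25,7,0],[-15,-7,17],[97.5,0,0]])@T.T+[0,-3.5,0]
  print(pit,proj(c,q+pts@A.T).round(1).tolist())
cv2.imwrite('pics/w5.png',cv2.resize(c['frame'][230:420,240:400,::-1],None,fx=3.1,fy=3.1,interpolation=2))
print(s['joints'])
E
```

```text
0 [[318.7, 258.2], [361.0, 258.2], [276.3, 258.2], [318.6, 281.2], [318.7, 247.5], [360.1, 281.2], [318.6, 468.1]]
0.05 [[318.7, 256.4], [360.6, 256.5], [276.7, 256.4], [318.6, 279.7], [318.7, 247.4], [359.9, 279.7], [318.5, 476.0]]
0.1 [[318.7, 254.8], [360.3, 254.8], [277.0, 254.8], [318.6, 278.3], [318.7, 247.5], [359.7, 278.3], [318.5, 484.0]]
0.2 [[318.7, 252.0], [359.6, 252.1], [277.7, 252.0], [318.7, 275.8], [318.7, 248.2], [359.3, 275.8], [318.5, 500.0]]
[ 0.67789162  0.56933098 -0.14499642  0.00223959 -0.85818537  0.17758862]
```

View pics/w5.png

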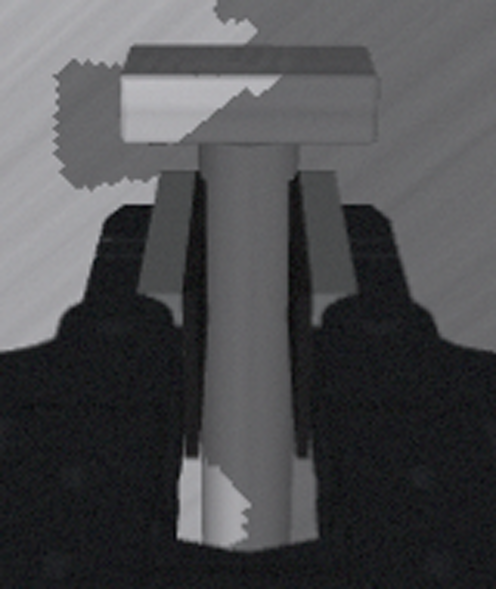

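```bash
python3 - <<'E'
from fit import *
from scipy.optimize import least_squares
c=cam('wrist');s=arm.read_state();A=R.from_quat(s['ee_rot']).as_matrix();q=np.array(s['position'])
def pts(x,P): return q+(R.from_rotvec([0,x[3],-x[0]]).as_matrix()@np.array(P).T).T@A.T+(np.array([x[1],-3.5-x[2],x[4]])@A.T)
P=[[-25,-7,17],[-25,-7,-17],[-15,-7,17],[-15,-7,-17],[-25,7,17],[-25,7,-17]]
uv=np.array([[378,74],[121,74],[378,143],[121,143],[369,45],[132,45]])/3.1+[240,230]
r=least_squares(lambda x:np.r_[(proj(c,pts(x,P))-uv).ravel(),x[3]*20,x[1]/5,x[2]/5],[0]*5);print(r.x.round(3),r.fun.round(1),np.sqrt(np.diag(np.linalg.inv(r.jac.T@r.jac))).round(3))
for n,m in (('side',(256,170.8)),('scene',(443,280.8))):
  i=cam(n);print(n,m,[proj(i,pts([k,r.x[1],r.x[2],0,0],[[98,0,0]]))[0].round(1).tolist() for k in (-.1,0,.1)])
p=[532.4,-94.2,-.2445]
plan([*F(p,[(50,250,0)])[0,:2],130],-.2445)
print(arm.read_state()['joints'])
E
```

```text
[ 0.039 -0.957 -1.388 -0.     0.83 ] [ 0.5 -0.4 -0.1 -0.4 -0.3  0.5  0.6  0.4 -0.4 -0.  -0.2 -0.1 -0.  -0.2
 -0.3] [0.03  0.487 1.503 0.01  0.273]
side (256, 170.8) [[255.6, 173.8], [255.0, 170.8], [254.8, 167.9]]
scene (443, 280.8) [[446.5, 279.6], [447.4, 277.3], [447.8, 275.2]]
pos [586.  266.   62.9] t [-2.539 -1.337  1.237] rot [-3.000e-03  7.889e+00 -1.600e-02] F [-0.1 -0.9 -1. ] w 11.2 clk 12.0
[ 0.67788767  0.56922355 -0.14454401  0.00237753 -0.8581974   0.17758075]
```

```bash
cat >> h.py <<'E'
def plan2(pos,xyaw):
    s=arm.read_state();A=R.from_quat(s['ee_rot']).as_matrix()
    x=np.array([np.cos(xyaw),np.sin(xyaw),0]);y=np.array([0,0,-1.]);B=np.c_[x,y,np.cross(x,y)]
    t=A.T@(np.array(pos)-s['position']);r=R.from_matrix(A.T@B).as_rotvec()
    print('pos',np.round(s['position'],1),'t',(t/50).round(3),'rot',(np.degrees(r)/8).round(3),'F',np.round(s['contact_force'],1),'w',round(s['gripper_width'],1),'clk',s['clock'])
E
python3 - <<'E'
from fit import *
p=[532.4,-94.2,-.2445];i=cam('scene')
for t in('jar','cutter','bowl','beaker'): find(i,'scene',t)
plan2([*F(p,[(50,215,0)])[0,:2],130],-.2445-np.pi/2)
E
```

```text
scene jar 0.79 [809.9  51.   98.7] [272. 307.]
scene cutter 0.94 [708.9 331.9  23. ] [404. 351.]
scene bowl 0.64 [ 543.1 -447.3   38.9] [186. 157.]
scene beaker 0.59 [ 788.5 -158.1   54.9] [208. 266.]
scene beaker 0.18 [558.5 297.4  67.6] [426. 284.]
pos [586.2 266.1  63.4] t [-2.854 -1.326  1.866] rot [-1.500e-02 -1.461e+01 -5.000e-03] F [ 0.7 -0.5 -0.2] w 11.0 clk 12.25
```

Clear path, so I'll lift, swing the nose round to the fork and carry the pin over.

{"fn": "jog_arm", "kwargs": {
  "translation": [
    [0, -0.3, 0],
    [0, -0.6, 0],
    [0, -0.9, 0.1],
    [-0.2, -1.2, 0.2],
    [-0.4, -1.33, 0.3],
    [-0.6, -1.33, 0.4],
    [-0.8, -1.33, 0.5],
    [-1.0, -1.33, 0.62],
    [-1.2, -1.33, 0.75],
    [-1.4, -1.33, 0.88],
    [-1.6, -1.33, 1.0],
    [-1.8, -1.33, 1.15],
    [-2.0, -1.33, 1.3],
    [-2.2, -1.33, 1.45],
    [-2.45, -1.33, 1.6],
    [-2.7, -1.33, 1.75],
    [-2.85, -1.33, 1.87],
    [-2.85, -1.33, 1.87],
    [-2.85, -1.33, 1.87],
    [-2.85, -1.33, 1.87]
  ],
  "rot": [
    [0, 0, 0],
    [0, -0.6, 0],
    [0, -1.4, 0],
    [0, -2.3, 0],
    [0, -3.2, 0],
    [0, -4.1, 0],
    [0, -5.0, 0],
    [0, -6.0, 0],
    [0, -7.0, 0],
    [0, -8.0, 0],
    [0, -9.0, 0],
    [0, -10.0, 0],
    [0, -11.0, 0],
    [0, -12.0, 0],
    [0, -13.0, 0],
    [0, -14.0, 0],
    [0, -14.6, 0],
    [0, -14.6, 0],
    [0, -14.6, 0],
    [0, -14.6, 0]
  ],
  "gripper": [0, 0, 0, 0, 0, 0, 0, 0, 0, 0, 0, 0, 0, 0, 0, 0, 0, 0, 0, 0]
}}

```text
clock: 14.25
position: [632.6, 102.8, 130.2]
ee_rot: [0.435, -0.557, 0.558, -0.435]
contact_force: [0.8, -0.5, -1.2]
gripper_width: 11.4
```

```bash
python3 - <<'E'
from fit import *
p=[532.4,-94.2,-.2445]
plan2([*F(p,[(50,215,0)])[0,:2],36],-.2445-np.pi/2)
i=cam('scene');j=cam('side')
q=proj(i,F(p,[(50,177,34),(50,118,130),(50,89,34)]));print(q)
save(i,'s6.png',(250,190,410,310),4.7)
print(proj(j,F(p,[(50,177,34),(50,118,130)])))
E
```

```text
pos [632.6 102.8 130.2] t [0.005 1.884 0.007] rot [-0.01  -0.016  0.008] F [ 0.8 -0.5 -1.2] w 11.4 clk 14.25
[[325.3789157  265.52695374]
 [307.67217553 227.2240374 ]
 [301.3662578  243.37297432]]
[[340.63920345 232.49316631]
 [347.32390085 221.31114382]]
```

View pics/s6.png

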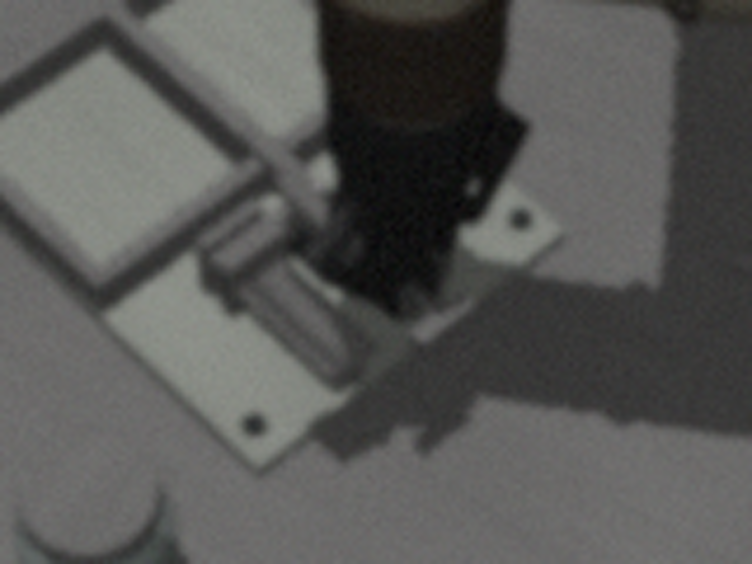

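The pin is held nose-to-fork above the channel (shaft from about (410,305) to (290,205)). The channel, at (240,270)-(345,375), is clear. Lowering.

{"fn": "jog_arm", "kwargs": {
  "translation": [
    [0, 0.3, 0],
    [0, 0.6, 0],
    [0, 0.9, 0],
    [0, 1.2, 0],
    [0, 1.45, 0],
    [0, 1.65, 0],
    [0, 1.8, 0],
    [0, 1.87, 0],
    [0, 1.9, 0],
    [0, 1.9, 0],
    [0, 1.9, 0]
  ],
  "rot": [
    [0, -0.016, 0],
    [0, -0.016, 0],
    [0, -0.016, 0],
    [0, -0.016, 0],
    [0, -0.016, 0],
    [0, -0.016, 0],
    [0, -0.016, 0],
    [0, -0.016, 0],
    [0, -0.016, 0],
    [0, -0.016, 0],
    [0, -0.016, 0]
  ],
  "gripper": [0, 0, 0, 0, 0, 0, 0, 0, 0, 0, 0]
}}

```text
clock: 15.45
position: [633.1, 102.9, 35.8]
ee_rot: [0.435, -0.556, 0.558, -0.436]
contact_force: [0.7, -0.4, -0.6]
gripper_width: 11.4
```

```bash
python3 - <<'E'
from fit import *
p=[532.4,-94.2,-.2445]
plan2([*F(p,[(50,194,0)])[0,:2],33],-.2445-np.pi/2)
c=cam('wrist')
a=c['frame'][:,:,::-1].copy()
for v in proj(c,F(p,[(63,177,37),(37,177,37),(50,177,34),(50,231,44),(50,241,44)])): cv2.drawMarker(a,tuple(int(t) for t in v),(0,0,255),0,7,1);print(v)
cv2.imwrite('pics/w7.png',cv2.resize(a[200:440,160:480],None,fx=2.5,fy=2.5,interpolation=2))
E
```

```text
pos [633.1 102.9  35.8] t [0.431 0.057 0.   ] rot [-0.017  0.006  0.004] F [ 0.7 -0.4 -0.6] w 11.4 clk 15.45
[347.30703794 376.76392722]
[293.77514015 376.75823394]
[320.51462646 372.82732749]
[321.05715157 280.19184137]
[321.14458173 257.58665876]
```

View pics/w7.png

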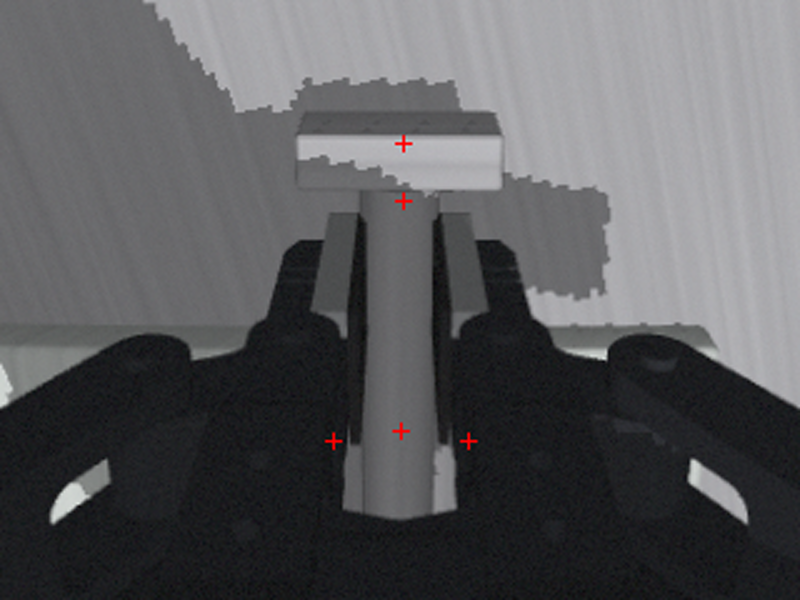

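The pin is level and straight, with the head at (400,160) and no contact force. Now I ease it forward and slightly lower in small steps.

{"fn": "jog_arm", "kwargs": {
  "translation": [
    [0, 0.02, 0],
    [0.04, 0.04, 0],
    [0.08, 0.05, 0],
    [0.12, 0.05, 0],
    [0.16, 0.05, 0],
    [0.2, 0.05, 0],
    [0.2, 0.05, 0]
  ],
  "rot": [
    [0, 0, 0],
    [0, 0, 0],
    [0, 0, 0],
    [0, 0, 0],
    [0, 0, 0],
    [0, 0, 0],
    [0, 0, 0]
  ],
  "gripper": [0, 0, 0, 0, 0, 0, 0]
}}

```text
clock: 16.2
position: [630.5, 92.8, 33.3]
ee_rot: [0.435, -0.556, 0.558, -0.436]
contact_force: [1.0, 0.2, -1.1]
gripper_width: 11.2
```

{"fn": "jog_arm", "kwargs": {
  "translation": [
    [0.03, 0, 0],
    [0.06, 0, 0],
    [0.09, 0, 0],
    [0.12, 0, 0],
    [0.12, 0, 0]
  ],
  "rot": [
    [0, 0, 0],
    [0, 0, 0],
    [0, 0, 0],
    [0, 0, 0],
    [0, 0, 0]
  ],
  "gripper": [0, 0, 0, 0, 0]
}}

```text
clock: 16.7
position: [629.0, 86.8, 33.3]
ee_rot: [0.435, -0.556, 0.558, -0.436]
contact_force: [0.3, -0.1, -1.0]
gripper_width: 11.0
```

{"fn": "jog_arm", "kwargs": {
  "translation": [
    [0.03, 0, 0],
    [0.06, 0, 0],
    [0.09, 0, 0],
    [0.12, 0, 0],
    [0.12, 0, 0]
  ],
  "rot": [
    [0, 0, 0],
    [0, 0, 0],
    [0, 0, 0],
    [0, 0, 0],
    [0, 0, 0]
  ],
  "gripper": [0, 0, 0, 0, 0]
}}

```text
clock: 17.2
position: [627.5, 80.7, 33.3]
ee_rot: [0.435, -0.556, 0.558, -0.436]
contact_force: [-0.3, 0.4, -0.9]
gripper_width: 11.1
```

```bash
python3 - <<'E'
from fit import *
p=[532.4,-94.2,-.2445]
plan2([*F(p,[(50,190,0)])[0,:2],32],-.2445-np.pi/2)
E
```

```text
pos [627.5  80.7  33.3] t [0.055 0.027 0.001] rot [-0.015  0.     0.005] F [-0.3  0.4 -0.9] w 11.1 clk 17.2
```

{"fn": "jog_arm", "kwargs": {
  "translation": [
    [0, 0.01, 0],
    [0, 0.02, 0],
    [0, 0.02, 0],
    [0, 0.02, 0],
    [0, 0.02, 0],
    [0, 0.02, 0],
    [0, 0.02, 0],
    [0, 0.02, 0],
    [0, 0.02, 0],
    [0, 0.02, 0]
  ],
  "rot": [
    [0, 0, 0],
    [0, 0, 0],
    [0, 0, 0],
    [0, 0, 0],
    [0, 0, 0],
    [0, 0, 0],
    [0, 0, 0],
    [0, 0, 0],
    [0, 0, 0],
    [0, 0, 0]
  ],
  "gripper": [0, 0, 0.15, 0.2, 0.25, 0.35, 0.45, 0.45, 0.45, 0.45]
}}

```text
clock: 18.2
position: [627.5, 80.7, 32.3]
ee_rot: [0.435, -0.556, 0.558, -0.436]
contact_force: [0.1, 0.4, 1.1]
gripper_width: 38.3
```

{"fn": "jog_arm", "kwargs": {
  "translation": [
    [0, -0.3, 0],
    [0, -0.6, 0],
    [0, -1.0, 0],
    [0, -1.3, 0],
    [0, -1.5, 0],
    [-0.5, -1.5, 0],
    [-1.0, -1.5, 0],
    [-1.2, -1.5, 0],
    [-1.2, -1.5, 0]
  ],
  "rot": [
    [0, 0, 0],
    [0, 0, 0],
    [0, 0, 0],
    [0, 0, 0],
    [0, 0, 0],
    [0, 0, 0],
    [0, 0, 0],
    [0, 0, 0],
    [0, 0, 0]
  ],
  "gripper": [0.45, 0.45, 0.45, 0.45, 0.45, 0.2, 0, 0, 0]
}}

```text
clock: 19.1
position: [641.8, 140.1, 106.7]
ee_rot: [0.436, -0.556, 0.558, -0.436]
contact_force: [0.0, -0.3, 0.5]
gripper_width: -0.2
```

```bash
python3 - <<'E'
from fit import *
p=[532.4,-94.2,-.2445]
c=cam('wrist');a=c['frame'][:,:,::-1].copy()
for v in proj(c,F(p,[(50,219,34),(50,208,41),(50,177,34)])): cv2.drawMarker(a,tuple(int(t) for t in v),(0,0,255),0,7,1)
i=cam('scene')
o=np.zeros((450,800,3),np.uint8);o[:300,:400]=cv2.resize(a,(400,300));o[:,400:]=cv2.resize(i['frame'][210:300,265:345,::-1],(400,450),interpolation=2);cv2.imwrite('pics/m8.png',o)
plan2([*F(p,[(50,240,0)])[0,:2],33],-.2445-np.pi/2)
E
```

```text
pos [641.3 138.6 106.8] t [0.242 1.476 0.012] rot [-0.007 -0.     0.011] F [-0.6 -0.5  1.2] w 0.2 clk 19.2
```

View pics/m8.png

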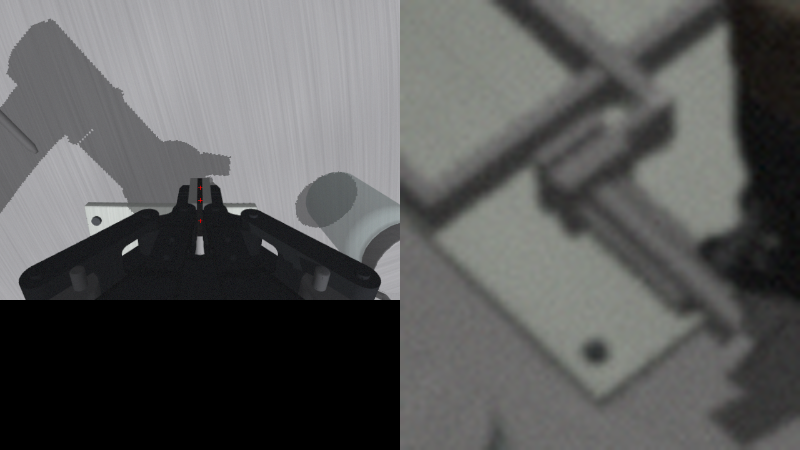

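Right half of the picture: the pin rests in the channel from the fork at (600,200) to the head at about (740,330), with the nose in the outer cheek's hole. Next I push the head from behind with shut fingers.

{"fn": "jog_arm", "kwargs": {
  "translation": [
    [0, 0, 0],
    [0.1, 0.4, 0],
    [0.24, 0.8, 0],
    [0.24, 1.2, 0.01],
    [0.24, 1.5, 0.01],
    [0.24, 1.61, 0.01],
    [0.24, 1.61, 0.01],
    [0.24, 1.61, 0.01]
  ],
  "rot": [
    [0, 0, 0],
    [0, 0, 0],
    [0, 0, 0],
    [0, 0, 0],
    [0, 0, 0],
    [0, 0, 0],
    [0, 0, 0],
    [0, 0, 0]
  ],
  "gripper": [0, 0, 0, 0, 0, 0, 0, 0]
}}

```text
clock: 20.0
position: [639.6, 126.8, 27.1]
ee_rot: [0.435, -0.556, 0.558, -0.436]
contact_force: [-0.1, -0.6, -0.0]
gripper_width: -0.0
```

{"fn": "jog_arm", "kwargs": {
  "translation": [
    [0.05, 0, 0],
    [0.1, 0, 0],
    [0.15, 0, 0],
    [0.2, 0, 0],
    [0.25, 0, 0],
    [0.3, 0, 0],
    [0.3, 0, 0]
  ],
  "rot": [
    [0, 0, 0],
    [0, 0, 0],
    [0, 0, 0],
    [0, 0, 0],
    [0, 0, 0],
    [0, 0, 0],
    [0, 0, 0]
  ],
  "gripper": [0, 0, 0, 0, 0, 0, 0]
}}

```text
clock: 20.7
position: [636.0, 112.0, 27.2]
ee_rot: [0.435, -0.556, 0.558, -0.436]
contact_force: [-0.3, 0.7, -0.4]
gripper_width: 0.1
```

```bash
python3 - <<'E'
from fit import *
p=[532.4,-94.2,-.2445]
plan2([*F(p,[(50,198,0)])[0,:2],26],-.2445-np.pi/2)
E
```

```text
pos [636.  112.   27.2] t [ 0.542  0.025 -0.011] rot [-0.016  0.     0.007] F [-0.3  0.7 -0.4] w 0.1 clk 20.7
```

{"fn": "jog_arm", "kwargs": {
  "translation": [
    [0.04, 0, 0],
    [0.08, 0, 0],
    [0.12, 0, 0],
    [0.16, 0, 0],
    [0.2, 0, 0],
    [0.2, 0, 0]
  ],
  "rot": [
    [0, 0, 0],
    [0, 0, 0],
    [0, 0, 0],
    [0, 0, 0],
    [0, 0, 0],
    [0, 0, 0]
  ],
  "gripper": [0, 0, 0, 0, 0, 0]
}}

```text
clock: 21.3
position: [633.4, 101.9, 27.2]
ee_rot: [0.435, -0.556, 0.558, -0.435]
contact_force: [0.4, 0.0, 0.4]
gripper_width: 0.1
```

{"fn": "jog_arm", "kwargs": {
  "translation": [
    [0.03, 0, 0],
    [0.06, 0, 0],
    [0.09, 0, 0],
    [0.12, 0, 0],
    [0.15, 0, 0],
    [0.18, 0, 0],
    [0.2, 0, 0],
    [0.2, 0, 0]
  ],
  "rot": [
    [0, 0, 0],
    [0, 0, 0],
    [0, 0, 0],
    [0, 0, 0],
    [0, 0, 0],
    [0, 0, 0],
    [0, 0, 0],
    [0, 0, 0]
  ],
  "gripper": [0, 0, 0, 0, 0, 0, 0, 0]
}}

```text
clock: 22.1
position: [630.9, 91.9, 27.2]
ee_rot: [0.435, -0.556, 0.558, -0.435]
contact_force: [-0.5, -0.1, -0.2]
gripper_width: 0.1
```

```bash
python3 - <<'E'
from fit import *
p=[532.4,-94.2,-.2445]
plan2([*F(p,[(50,198,0)])[0,:2],26],-.2445-np.pi/2)
i=cam('side');q=proj(i,F(p,[(50,192,34)]))[0];print(q)
E
```

```text
pos [630.9  91.9  27.2] t [ 0.128  0.025 -0.01 ] rot [-0.013 -0.002  0.011] F [-0.5 -0.1 -0.2] w 0.1 clk 22.1
[339.22096715 227.96551425]
```

{"fn": "jog_arm", "kwargs": {
  "translation": [
    [0.02, 0, 0],
    [0.04, 0, 0],
    [0.06, 0, 0],
    [0.08, 0, 0],
    [0.08, 0, 0]
  ],
  "rot": [
    [0, 0, 0],
    [0, 0, 0],
    [0, 0, 0],
    [0, 0, 0],
    [0, 0, 0]
  ],
  "gripper": [0, 0, 0, 0, 0]
}}

```text
clock: 22.65
position: [629.8, 87.9, 27.2]
ee_rot: [0.435, -0.557, 0.558, -0.435]
contact_force: [0.3, 0.5, 0.2]
gripper_width: 0.3
```

{"fn": "jog_arm", "kwargs": {
  "translation": [
    [0.01, 0, 0],
    [0.02, 0, 0],
    [0.03, 0, 0],
    [0.03, 0, 0]
  ],
  "rot": [
    [0, 0, 0],
    [0, 0, 0],
    [0, 0, 0],
    [0, 0, 0]
  ],
  "gripper": [0, 0, 0, 0]
}}

```text
clock: 23.05
position: [629.4, 86.4, 27.2]
ee_rot: [0.435, -0.557, 0.558, -0.435]
contact_force: [0.8, 1.5, -0.2]
gripper_width: -0.3
```

{"fn": "jog_arm", "kwargs": {
  "translation": [
    [0.01, 0, 0],
    [0.02, 0, 0],
    [0.02, 0, 0]
  ],
  "rot": [
    [0, 0, 0],
    [0, 0, 0],
    [0, 0, 0]
  ],
  "gripper": [0, 0, 0]
}}

```text
clock: 23.35
position: [629.5, 86.3, 27.2]
ee_rot: [0.435, -0.557, 0.558, -0.436]
contact_force: [-0.0, 4.3, -0.4]
gripper_width: 0.3
```

The force rose to 4 N at finger y 198.6 mm, against 198 expected for a head that is home. I back off and check.

{"fn": "jog_arm", "kwargs": {
  "translation": [
    [-0.1, 0, 0],
    [-0.4, 0, 0],
    [-0.8, -0.3, 0],
    [-1.0, -1.0, 0],
    [-1.0, -1.7, 0],
    [-1.0, -2.4, 0],
    [-0.6, -3.1, 0],
    [-0.2, -3.8, 0],
    [0.3, -4.2, 0],
    [0.3, -4.2, 0],
    [0.3, -4.2, 0]
  ],
  "rot": [
    [0, 0, 0],
    [0, 0, 0],
    [0, 0, 0],
    [0, 0, 0],
    [0, 0, 0],
    [0, 0, 0],
    [0, 0, 0],
    [0, 0, 0],
    [0, 0, 0],
    [0, 0, 0],
    [0, 0, 0]
  ],
  "gripper": [0, 0, 0, 0, 0, 0, 0, 0, 0, 0, 0]
}}

```text
clock: 24.45
position: [625.2, 72.0, 237.4]
ee_rot: [0.434, -0.557, 0.558, -0.436]
contact_force: [0.5, 0.4, -0.7]
gripper_width: -0.2
```

```bash
python3 - <<'E'
from fit import *
p=[532.4,-94.2,-.2445]
c=cam('wrist');a=c['frame'][:,:,::-1].copy()
q=proj(c,F(p,[(50,187,41),(50,177,41),(50,64,34),(30,103,56),(70,76,56),(-6,-20,48)]));print(q.round(1))
x,y=np.clip(q[:5].mean(0).astype(int)-[120,90],0,[400,300]);a=cv2.resize(a[y:y+180,x:x+240],None,fx=3.3,fy=3.3,interpolation=2)
for v in (q-[x,y])*3.3: cv2.drawMarker(a,tuple(int(t) for t in v),(0,0,255),0,7,1)
cv2.imwrite('pics/w9.png',a)
E
```

```text
[[319.7 209.1]
 [319.7 219. ]
 [319.7 316.4]
 [300.1 293.1]
 [338.9 316.6]
 [271.3 386.6]]
```

The picture limit is reached, so I check with pixel profiles and the networks instead.

```bash
python3 - <<'E'
from fit import *
p=[532.4,-94.2,-.2445]
c=cam('wrist');g=cv2.cvtColor(c['frame'],cv2.COLOR_RGB2GRAY).astype(int)
print('col',g[198:240,319]);print('col head side',g[198:240,307])
for v in (213,216,222,240,260,280): print(v,g[v,296:344:1].tolist())
find(c,'wrist','pin_head');find(c,'wrist','pin')
print(proj(c,F(p,[(33,187,41),(67,187,41),(43,200,41),(43,150,34),(57,150,34)])).round(1).tolist())
i=cam('side');find(i,'side','pin_head')
print('expect head top',F(p,[(50,182,41)]).round(1))
i=cam('scene');a=proj(i,F(p,[(-6,-20,48)]));find(i,'scene','bar_face');print('exp bar face',F(p,[(-6,-20,48)]),a)
E
```

```text
col [166 164 162 162 165 163 163 109  94  86  86 144 165 165 166 162 156 162
 162 165 166 144 143 142 141 142 143 141 143 143 141 100  95  94  97  96
  95  98  96  96  97  98]
col head side [167 165 165 162 163 163 122 118 103  90  83 100  96  98  97  96  81  95
  92  92  93 129 133 133 133 133 132 111 111 102 104 100 102 104 102 102
 104 103 101 103 104 102]
213 [207, 209, 213, 213, 210, 211, 199, 125, 116, 98, 98, 96, 114, 163, 166, 167, 167, 165, 167, 162, 164, 164, 162, 162, 161, 161, 160, 161, 160, 161, 159, 156, 159, 156, 156, 154, 159, 158, 158, 159, 159, 160, 160, 169, 189, 214, 215, 214]
216 [124, 125, 132, 152, 212, 210, 214, 208, 173, 99, 95, 92, 103, 161, 161, 163, 164, 163, 162, 164, 163, 162, 164, 162, 163, 165, 163, 164, 164, 165, 164, 166, 166, 167, 168, 167, 165, 167, 172, 169, 170, 168, 164, 165, 185, 216, 214, 215]
222 [126, 124, 126, 126, 127, 127, 127, 129, 130, 130, 130, 133, 134, 135, 144, 145, 142, 141, 131, 84, 100, 122, 132, 141, 150, 159, 159, 162, 159, 154, 148, 134, 118, 120, 131, 130, 132, 132, 135, 143, 149, 174, 208, 213, 214, 214, 215, 215]
240 [131, 
[... 647 characters left out ...]
 141, 121, 82, 82, 122, 193, 216, 213, 217]
wrist pin_head 0.79 [620.3  47.4  42.3] [321. 237.]
wrist pin_head 0.6 [423.1 236.    6.4] [ 93. 102.]
wrist pin 0.74 [420.8 237.3  10.6] [ 88. 101.]
wrist pin 0.71 [616.6  45.7  38.8] [318. 239.]
wrist pin 0.24 [558.3 -12.9  47.3] [278. 305.]
[[303.2, 209.4], [337.6, 209.4], [313.3, 196.4], [313.6, 243.1], [327.1, 243.1]]
side pin_head 0.78 [612.   36.6  36.3] [342. 242.]
side pin_head 0.59 [692.8 454.8  11.5] [301. 142.]
side pin_head 0.58 [417.5 231.9   5.9] [235. 223.]
expect head top [[625.   70.3  41. ]]
scene bar_face 0.71 [544.1 -77.   51.3] [296. 213.]
exp bar face [[ 521.73702459 -112.15274228   48.        ]] [[289.79372502 202.31375284]]
```

```bash
python3 -c "
from h import *
print(arm.read_state()['clock'],job_done())"
```

```text
the job is handed in; nothing more can be done
24.85 None
```

The slab frame is closed and locked, and I handed the job in at 24.85 s of the 70 s allowed; the hand-in gives no verdict.

**What I did**
- **Cross bar:** I gripped it from above and slid it in about 35 mm. In the wrist picture the bar face and the tongue's end were then within about 1 px (1 mm) of the locked position.
- **Pin:** I took the largest of the three pins (about 120 mm long, the others about 90 mm). I laid it in the channel with its nose in the outer cheek's hole, then pushed the head in with shut fingers. The force readings between moves were at noise level until the head stopped. There it read 4.3 N, with the fingers 0.6 mm from the expected home point.

**Last checks**
- **Head position:** The wrist image shows the head's top face on rows 209–219, against 209.1–219.0 predicted for fully home.
- **Alignment:** The shaft runs straight along the channel. It sat about 1.8 px to one side of the prediction, the same offset as when it was held in the gripper, so I took it as camera calibration.
- **Clearance:** The gripper was shut and well clear of everything, at about 237 mm height.

**Not confirmed or disagreed**
- My final close-up could not be viewed because the 12-picture limit was reached, so the last check rests on pixel values.
- The networks put the pin's head and the bar face 20–40 mm from these values. I read that as them reporting the middle of whatever surface was visible, and did not act on it.
- I did not measure the bystanders again at the end. None was touched knowingly.

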